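# Fit a label holder behind the drawer cabinet's front lip and hold it home

### The arm

A 6-joint arm with a two-finger parallel gripper is mounted at the origin on the work surface. World frame = base frame: x ahead of the robot, y to its left, z up, the work surface at z = 0. Lengths are in mm, angles in rad, forces in N, time in s.
With the tool pointing down it reaches from about 350 to 775 mm from the base axis. Payload 7.3 kg.
Tool frame: the origin (TCP) lies on the centre line of the jaws, within the pads' length; the fingertips stand 22 mm ahead of it and the grasp point (between the pads) lies 3 mm ahead of it; z points along the fingers, y is the direction in which the jaws open and shut (so a half turn about z gives the same grasp; the last joint's range is limited). The gripper opens to 92 mm and grips with 3 to 60 N. Pads are 19 mm wide; open, the fingers measure 130 mm over their backs; the gripper's body (75 mm by 190 mm) begins 47 mm behind the grasp point.
Start: joints at [-1.278, 0.342, 1.524, -0, 1.275, -0.146], TCP at [223.071, -475.27, 248.741] pointing down, gripper open.
Joint ranges: [-2.53, 2.53], [-0.77, 2.02], [0.04, 2.7], [-1, 4.14], [0.28, 2.66], [-3.11, 3.11]. Speed limits (rad/s): [2.57, 2.57, 3.14, 3.14, 3.14, 3.14].

### API

Orientations are given as [roll, pitch, yaw] about the fixed x, y, z axes, in that order (R = Rz(yaw) Ry(pitch) Rx(roll)).
In Python, from plant import bot gives the robot as it stands.
- The arm moves only by the tool play_rows, never from a script. Its argument "moves" is one flat list of numbers, 5 for each row, row after row: the closure in counts, from 0 (fully open) to 255 (shut), then the shift along the tool's x, y, z in mm, then the turn about the tool's z in degrees. A call has 1 to 8 rows; each row is the pose to reach, as a shift and turn from the pose commanded when the call began, along the tool's axes at that moment; what a row does not reach only later rows make up. A row lasts 1/12 s, in which the tool goes at most 41.7 mm and 7.16 degrees, less where a joint would pass 70% of its speed; a pose out of reach is approached as far as the arm can. A call with a gripper value outside its range is refused whole. The fingers move at their own pace and stop on an object; the grip force is fixed at half the most. Time passes only in rows, so rows that repeat a pose let the fingers close. It gives the time, the measured TCP pose, the force and the opening at its end, in the units of the state.
- bot.get_obs(): the state, without advancing time (a new reading comes with each control period).
- bot.capture(name): name is "scene" or "top" or "wrist"; returns a dict with "color" (400x640x3 uint8, red, green, blue), "fx", "fy", "cx", "cy" (pixels), "world_to_cam" (4x4, takes a point from world to camera coordinates); the wrist camera has in their place "T_tool_cam" (4x4, takes a point from camera to tool coordinates, whose origin is the TCP and whose axes are the flange's). Camera axes: x right, y down, z forward; pixel columns grow to the right and rows downward; lengths in mm; the calibration is good to about 2 mm. A picture is of the moment at which its call begins: read the wrist's pose just before it. There is no depth.
- bot.close_job(): hands the job in, once; it reports no verdict.
The state is a dict: "time": time; "joint_positions": joint angles; "dq": joint speeds; "tau": joint torques, N m; "tool_pos": TCP position; "tcp_rot": TCP orientation; "contact_force": force on the tool from outside, world axes, zero at the start; "moment": the same for the moment, N m; "grip_width": finger opening in mm.
Only numpy, scipy, OpenCV 4.12 (cv2) and the standard library are available. Lean on these libraries where they do the work, as an engineer would, in place of code of your own. Each camera call takes 0.05 s, during which the arm holds its last target.

### The job

One bay on the front rail of the small component cabinet has no label holder. Take the holder that fits it, the narrow one of the two in the slotted rack, push its tongue down behind the lip of the empty bay with the label facing outwards like its neighbours until it squeezes the spring strip and its shoulder is fully home on the lip, and finish while still holding it pressed home: do not let go. Leave the wide holder in the rack and the jar, spool and screwdriver where they are.

Things in the scene. Friction and masses are not known exactly. Their poses are not given: they have to be found in the camera images.
- holder_mid (a point): Narrow loose label holder, grey plastic, about 45 g, upright in a rack slot. Head 14 mm thick (x), 44 wide (y), 48 tall: this point is its centre; grasp across the 14. Below it a tongue 4 mm thick, 44 wide, 28 long, its mid-plane 5 mm to +x of this point, its foot 52 mm below. Shoulder: the head's underside before the tongue, 24 mm below this point. z up; white label card faces -x.
- wide_holder_mid (a point): Wide loose label holder, the same but 72 mm wide, too wide for the bay; this point is the centre of its head. It stands in the other slot of the rack.
- rack: Fixed black slotted rack 60 mm (x) by 200 (y) by 36 tall, origin at the centre of its underside. Two slots along y, 9 mm wide, 83 long, 32 deep, centred at y = +50 and -50 mm, hold the tongues; the shoulders rest on its top. Which holder is in which slot varies.
- slot (a point): Centre of the mouth of the empty bay's slot, level with the lip's top, 90 mm above the bench. x points into the cabinet, y along the rail, z up; the lip is on the -x side. Slot 7 mm wide (x), flared to 17 mm over the top 6 mm; 54 mm long (y). Home: holder upright with axes parallel to these, its head's centre 24 mm above and 5 mm to -x of this point.
- cabinet: Fixed grey drawer cabinet with an aluminium front rail, origin on the bench straight below the slot's mouth; spans x -12 to 180 mm, y -200 to 200, 90 tall. Fitted narrow holders stand on the rail at y = +125 and -125 mm, 48 mm above the lip; black trays 30 mm tall stand on its top from x = 97 mm on.
- strip (a joint): Sprung rubber strip across the slot, its top 18 mm below the lip's top at rest. Value in m, grows as it is pressed down: 0 at rest, 0.009 to 0.010 when a holder's shoulder is home on the lip. It resists with about 4 N at first and 10 N at home, and pushes the holder up again if let go.
- flux_jar_mid (a point): Centre of a closed jar, 48 mm across, 55 mm tall, loose on the bench. Leave it.
- spool_mid (a point): Centre of a loose flanged metal spool standing upright, 56 mm across, 40 mm tall. Leave it.
- screwdriver: Screwdriver about 170 mm long lying on the bench along its x axis, handle to -x. Leave it.
Things that resemble listed ones, but are neither listed nor needed, are in the scene too. Of the things like the rack, leave any that is orange; of the rest the larger one is meant. Leave any blue or red look-alike of the part that bears wide_holder_mid alone.

How it is judged:
By the outcome, as a careful person would: the job done as asked, in the order asked, and still so for the second after the job is handed in, while the arm keeps its last pose, push and grip.
It also fails if it takes over 35 s, if anything falls off the work surface, if the arm or the gripper's body presses on something with over 40 N, if the wrist force passes 120 N, or if a joint passes its speed limit or range.

## Working session

There is one attempt and no reset: what is moved stays moved. The work goes in short steps, Python scripts to look and compute and a tool call to move; the robot and the scene stay as the last step left them, time stands still between calls to the robot, and variables do not carry over. Pictures are saved under pics/ and viewed, and the job is handed in when it is done.

Besides the shell and the picture viewer there is one more tool, called after ">>>" as name(argument=value, ...) on one line, values as JSON. play_rows: Moves the arm, as the interface text tells. Its arguments: {"type":"object","properties":{"moves":{"type":"array","items":{"type":"number"}}},"required":["moves"]}

```bash
mkdir -p pics; ls; python3 - <<'E'
from plant import bot
import cv2,json,numpy as np
o=bot.get_obs();print(o)
for n in ["scene","top","wrist"]:
    c=bot.capture(n);cv2.imwrite(f"pics/{n}0.png",cv2.cvtColor(c["color"],cv2.COLOR_RGB2BGR))
    print(n,{k:(np.array(v).round(4).tolist()) for k,v in c.items() if k!="color"})
E
```

```text
pics
{'time': 0.0, 'joint_positions': array([-1.27797778e+00,  3.42754193e-01,  1.52499018e+00,  1.48095364e-05,
        1.27539534e+00, -1.45997076e-01]), 'dq': array([-1.66859598e-04, -2.08322006e-04, -3.80555044e-05,  3.65734341e-05,
       -3.68323724e-04,  6.86399694e-04]), 'tau': array([-2.42523247e-04, -4.31247747e+01, -2.44212931e+01,  7.17359106e-02,
        5.59916126e-02, -1.42572967e-04]), 'tool_pos': array([ 222.97595909, -474.89926238,  248.03796766]), 'tcp_rot': array([-3.14006411e+00, -2.39075649e-04,  4.38811114e-01]), 'contact_force': array([ 0.55812688,  0.69902891, -0.25171581]), 'moment': array([-0.0219612 ,  0.00095705,  0.04697745]), 'grip_width': 91.76892041035784}
scene {'fx': 364.9994, 'fy': 364.9994, 'cx': 324.8796, 'cy': 196.6812, 'world_to_cam': [[0.6234, 0.7819, -0.0083, -203.4314], [0.5725, -0.4637, -0.6762, -309.5689], [-0.5325, 0.4168, -0.7367, 1354.1093], [0.0, 0.0, 0.0, 1.0]]}
top {'fx': 447.6099, 'fy': 447.6099, 'cx': 316.331, 'cy': 202.7255, 'world_to_cam': [[-0.0194, -0.9997, -0.0178, -139.8478], [-0.9948, 0.0211, -0.0999, 546.9903], [0.1002, 0.0157, -0.9948, 1202.0387], [0.0, 0.0, 0.0, 1.0]]}
wrist {'fx': 360.7482, 'fy': 360.7482, 'cx': 320.3714, 'cy': 197.2537, 'T_tool_cam': [[-0.0001, -0.9657, -0.2598, 70.0048], [1.0, -0.0, -0.0002, 0.5836], [0.0002, -0.2598, 0.9657, -135.9623], [0.0, 0.0, 0.0, 1.0]]}
```

View pics/scene0.png

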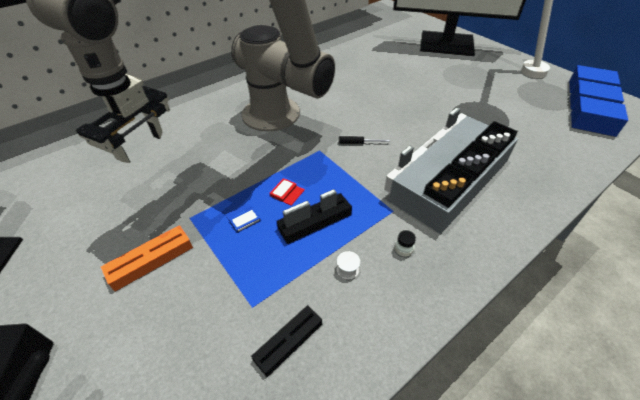

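View pics/top0.png

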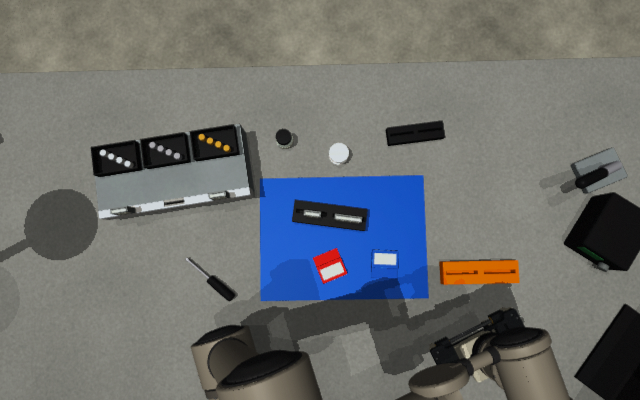

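View pics/wrist0.png

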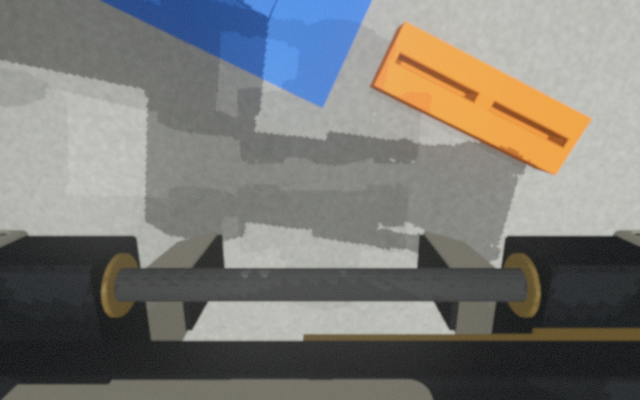

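```bash
python3 - <<'E'
import cv2,numpy as np
t=cv2.imread("pics/top0.png");s=cv2.imread("pics/scene0.png")
a=cv2.resize(t[190:240,280:380],None,fx=8,fy=8,interpolation=cv2.INTER_CUBIC)
cv2.imwrite("pics/z1.png",a)
cv2.imwrite("pics/z2.png",cv2.resize(t[120:225,85:265],None,fx=4.4,fy=4.4,interpolation=cv2.INTER_CUBIC))
cv2.imwrite("pics/z3.png",cv2.resize(s[180:250,265:365],None,fx=8,fy=8,interpolation=cv2.INTER_CUBIC))
cv2.imwrite("pics/z4.png",cv2.resize(s[100:235,380:530],None,fx=4.4,fy=4.4,interpolation=cv2.INTER_CUBIC))
E
```

```text
(no output)
```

View pics/z1.png

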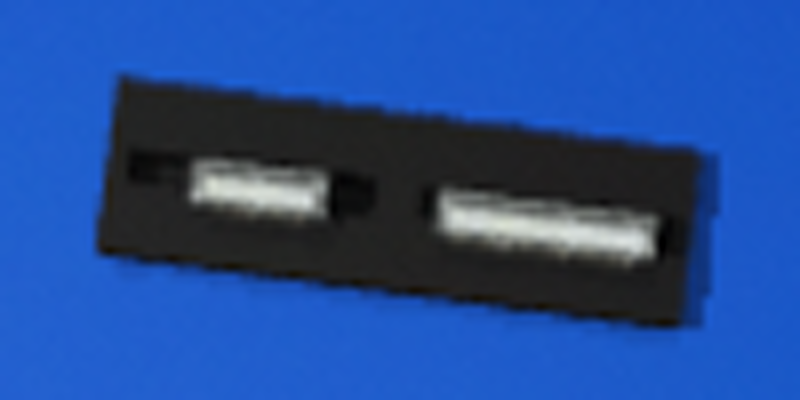

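View pics/z2.png

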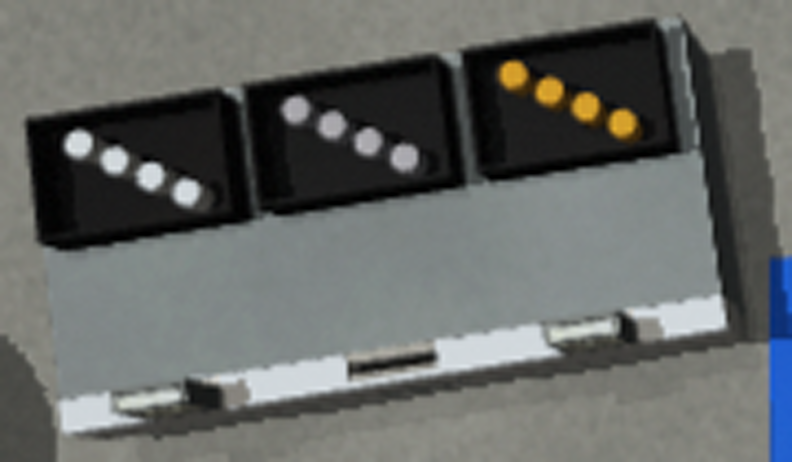

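View pics/z3.png

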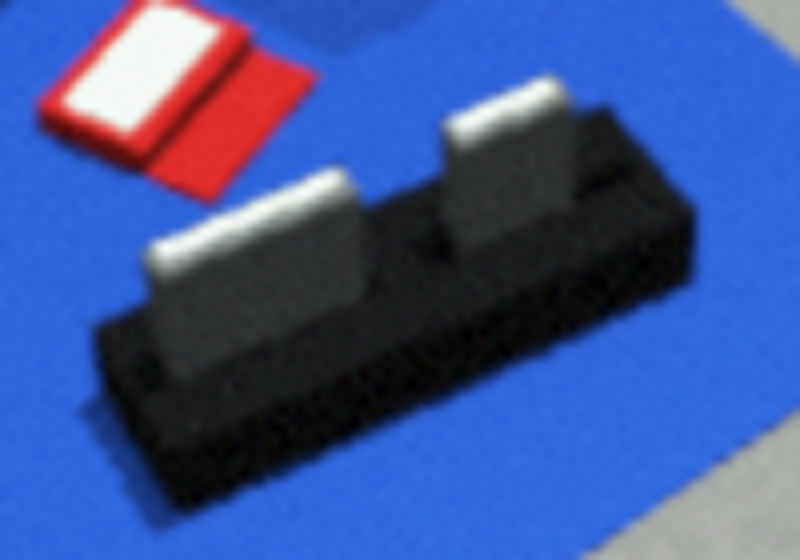

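View pics/z4.png

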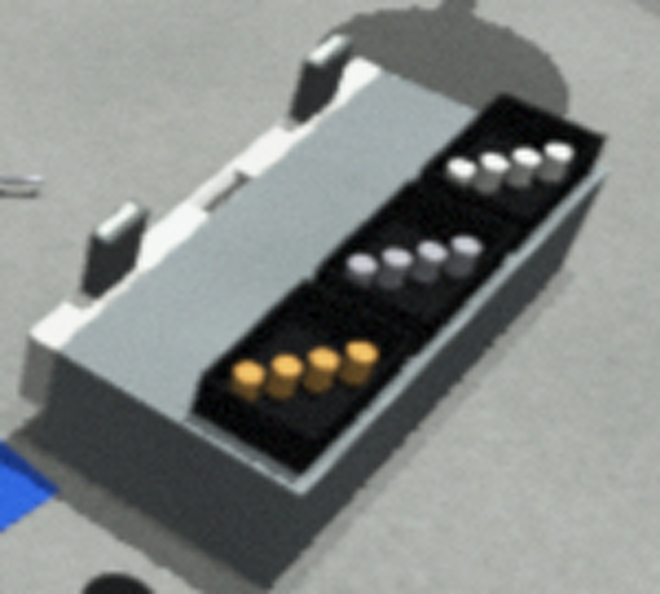

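```bash
cat > h.py <<'E'
import numpy as np,cv2
from scipy.spatial.transform import Rotation as R
from plant import bot
def cam(name):
    o=bot.get_obs(); c=bot.capture(name)
    K=np.array([[c["fx"],0,c["cx"]],[0,c["fy"],c["cy"]],[0,0,1.]])
    if name=="wrist":
        T=np.eye(4);T[:3,:3]=R.from_euler('xyz',o["tcp_rot"]).as_matrix();T[:3,3]=o["tool_pos"]
        W=T@np.array(c["T_tool_cam"])
    else: W=np.linalg.inv(np.array(c["world_to_cam"]))
    return cv2.cvtColor(c["color"],cv2.COLOR_RGB2BGR),K,W
def onz(K,W,uv,z):
    uv=np.atleast_2d(np.float64(uv)); d=np.c_[uv,np.ones(len(uv))]@np.linalg.inv(K).T@W[:3,:3].T
    s=(z-W[2,3])/d[:,2]; return W[:3,3]+d*s[:,None]
def proj(K,W,P):
    P=np.atleast_2d(np.float64(P)); C=(P-W[:3,3])@W[:3,:3]; u=C@K.T; return u[:,:2]/u[:,2:]
E
python3 - <<'E'
from h import *
im,K,W=cam("top")
print("cam",W[:3,3].round())
g=im.max(axis=2)
for nm,(x0,y0,x1,y1) in dict(n=(302,205,324,224),w=(333,210,366,228)).items():
    m=(g[y0:y1,x0:x1]>110)&(im[y0:y1,x0:x1].min(axis=2)>90)
    n,l,st,ce=cv2.connectedComponentsWithStats(m.astype(np.uint8))
    i=1+np.argmax(st[1:,4]); pts=np.argwhere(l==i)[:,::-1]+[x0,y0]
    r=cv2.minAreaRect(pts.astype(np.float32)); b=cv2.boxPoints(r); print(nm,r,onz(K,W,[r[0]],84).round(1)); print(onz(K,W,b,84).round(1).tolist())
# rack mask
hsv=cv2.cvtColor(im,cv2.COLOR_BGR2HSV)
m=(g<70).astype(np.uint8);m[:195]=0;m[240:]=0;m[:,:285]=0;m[:,375:]=0
pts=np.argwhere(m)[:,::-1].astype(np.float32);r=cv2.minAreaRect(pts);print("rack",onz(K,W,cv2.boxPoints(r),36).round(1).tolist())
# cabinet slot corners/ rail ends from zoom z2 (4.4x, off 85,120)
z=lambda a:np.array(a)/4.4+[85,120]-.4
print("slot",onz(K,W,z([[349,355],[436,342],[350,377],[436,363]]),90).round(1).tolist())
print("rail front",onz(K,W,z([[62,432],[728,328]]),90).round(1).tolist())
print("nbr tops",onz(K,W,z([[148,398],[584,329]]),138).round(1).tolist())
E
```

```text
cam [ 421. -170. 1248.]
n ((311.8999938964844, 213.30001831054688), (16.00048065185547, 5.333493709564209), 7.125016689300537) [[ 510.7 -139.8   84. ]]
[[506.9, -118.1, 84.0], [520.7, -120.1, 84.0], [514.6, -161.4, 84.0], [500.8, -159.4, 84.0]]
w ((347.93011474609375, 218.0240478515625), (26.697071075439453, 5.352630138397217), 7.594643592834473) [[ 496.5 -233.3   84. ]]
[[494.9, -197.9, 84.0], [508.7, -200.1, 84.0], [498.1, -268.6, 84.0], [484.3, -266.4, 84.0]]
rack [[493.9, -83.0, 36.0], [552.9, -91.4, 36.0], [523.2, -289.0, 36.0], [464.6, -279.7, 36.0]]
slot [[552.5, 246.9, 90.0], [559.2, 194.9, 90.0], [539.3, 246.1, 90.0], [546.6, 194.8, 90.0]]
rail front [[510.1, 417.8, 90.0], [563.8, 20.7, 90.0]]
nbr tops [[524.8, 344.5, 138.0], [559.1, 95.1, 138.0]]
```

>>> play_rows(moves=[0, 40, -18, 5, -7, 0, 80, -36, 10, -14, 0, 120, -54, 15, -21, 0, 160, -72, 20, -28, 0, 200, -90, 25, -35, 0, 240, -108, 30, -42, 0, 280, -126, 35, -49, 0, 310, -140, 40, -56.4])

```text
time: 0.87
tool_pos: [439.4, -222.0, 210.0]
tcp_rot: [3.141, 0.0, 1.425]
contact_force: [0.2, -0.3, -0.4]
grip_width: 91.6
```

>>> play_rows(moves=[0, 30, 19, 3, 0, 0, 60, 38, 6, 0, 0, 86, 55, 9, 0, 0, 86, 55, 9, 0, 0, 86, 55, 9, 0])

```text
time: 1.28
tool_pos: [506.2, -145.8, 200.4]
tcp_rot: [-3.141, -0.0, 1.422]
contact_force: [0.1, -0.7, -0.1]
grip_width: 91.9
```

```bash
python3 - <<'E'
from h import *
im,K,W=cam("wrist");o=bot.get_obs();print(o["tool_pos"],o["tcp_rot"],o["time"],o["dq"].round(3))
cv2.imwrite("pics/w1.png",im);np.savez("w1.npz",K=K,W=W)
E
```

```text
[ 505.56200578 -146.82219728  200.6276682 ] [-3.14063982e+00  3.15305520e-04  1.42063653e+00] 1.3333 [-0.033 -0.011  0.009 -0.003  0.001  0.   ]
```

View pics/w1.png

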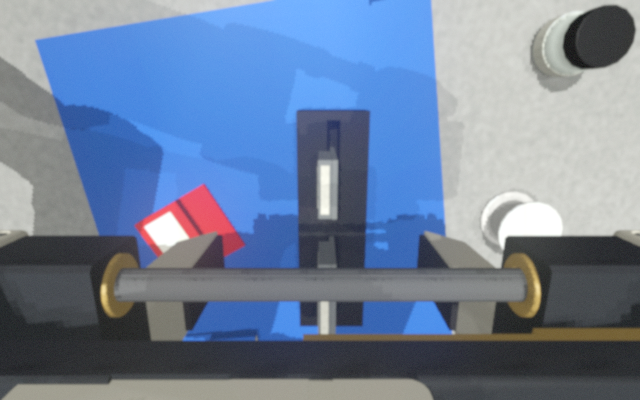

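```bash
python3 - <<'E'
from h import *
im=cv2.imread("pics/w1.png");d=np.load("w1.npz");K,W=d["K"],d["W"]
cv2.imwrite("pics/z5.png",cv2.resize(im[100:240,280:390],None,fx=5,fy=5,interpolation=cv2.INTER_NEAREST)[:600])
m=(im.min(axis=2)>105).astype(np.uint8);m[:140]=0;m[228:]=0;m[:,:300]=0;m[:,350:]=0
n,l,st,ce=cv2.connectedComponentsWithStats(m);print(st,ce)
i=1+np.argmax(st[1:,4]);r=cv2.minAreaRect((np.argwhere(l==i)[:,::-1]).astype(np.float32));print(r)
print(onz(K,W,[r[0]],84).round(1),onz(K,W,cv2.boxPoints(r),84).round(1).tolist())
E
```

```text
[[     0      0    640    400 254726]
 [   316    158     22     62   1274]] [[319.46261866 199.55496494]
 [326.97409733 188.51020408]]
((326.5, 188.5), (61.0, 21.0), 90.0)
[[ 512.1 -138.5   84. ]] [[508.0, -115.6, 84.0], [522.6, -117.8, 84.0], [516.4, -162.5, 84.0], [501.1, -160.3, 84.0]]
```

View pics/z5.png

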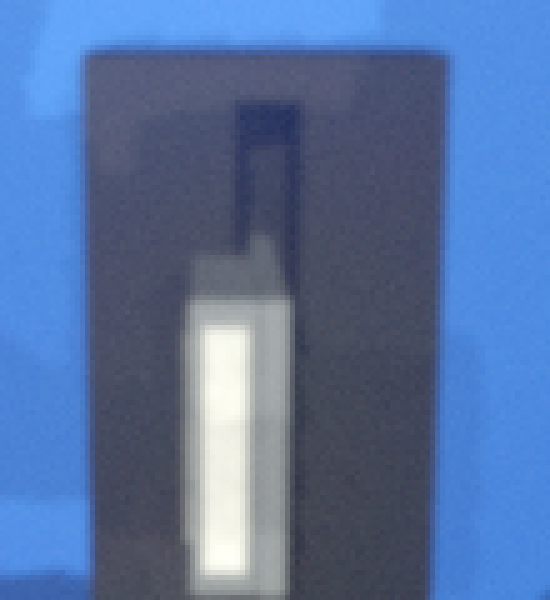

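>>> play_rows(moves=[0, 4, 2, 30, 0, 0, 8, 4, 60, 0, 0, 8, 5, 70, 0, 0, 8, 5, 70, 0, 0, 8, 5, 70, 0])

```text
time: 1.75
tool_pos: [511.7, -141.0, 131.5]
tcp_rot: [-3.141, 0.0, 1.418]
contact_force: [0.6, -0.2, 1.0]
grip_width: 91.8
```

```bash
python3 - <<'E'
from h import *
im,K,W=cam("wrist");o=bot.get_obs();print(o["tool_pos"],o["tcp_rot"],o["time"],o["dq"].round(3))
cv2.imwrite("pics/w2.png",im);np.savez("w2.npz",K=K,W=W)
E
```

```text
[ 512.25356265 -141.07756283  132.26668913] [3.13995284e+00 6.83904014e-04 1.41788534e+00] 1.8 [ 0.004 -0.017 -0.01   0.001 -0.004  0.002]
```

View pics/w2.png

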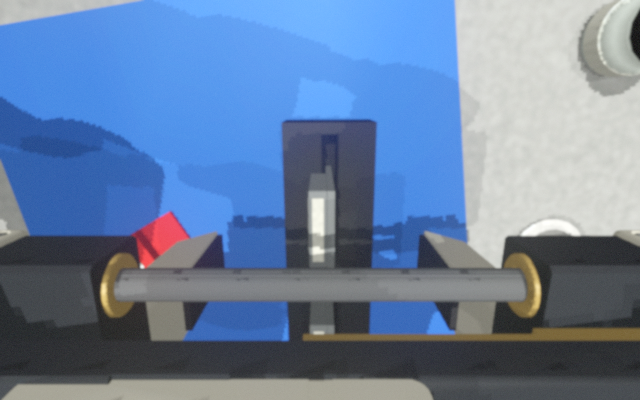

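>>> play_rows(moves=[0, 1, 0, 25, 0, 0, 2, 0, 50, 0, 0, 2, 0, 65, 0, 0, 2, 0, 65, 0, 255, 2, 0, 65, 0, 255, 2, 0, 65, 0, 255, 2, 0, 65, 0, 255, 2, 0, 65, 0])

```text
time: 2.47
tool_pos: [513.0, -138.4, 67.4]
tcp_rot: [3.139, 0.001, 1.419]
contact_force: [-0.2, 0.4, -0.5]
grip_width: 70.0
```

>>> play_rows(moves=[255, 0, 0, 0, 0, 255, 0, 0, 0, 0, 255, 0, 0, 0, 0, 255, 0, 0, 0, 0])

```text
time: 2.8
tool_pos: [512.3, -138.0, 66.1]
tcp_rot: [3.141, 0.0, 1.419]
contact_force: [-0.4, -0.3, 0.4]
grip_width: 43.1
```

>>> play_rows(moves=[255, 0, 0, 0, 0, 255, 0, 0, 0, 0, 255, 0, 0, 0, 0, 255, 0, 0, 0, 0, 255, 0, 0, 0, 0, 255, 0, 0, 0, 0, 255, 0, 0, 0, 0])

```text
time: 3.38
tool_pos: [512.2, -138.0, 65.9]
tcp_rot: [-3.142, 0.0, 1.419]
contact_force: [-0.2, 0.0, -0.3]
grip_width: 13.9
```

>>> play_rows(moves=[255, 0, 0, -10, 0, 255, 0, 0, -30, 0, 255, 0, 0, -60, 0, 255, 0, 0, -95, 0, 255, 0, 0, -130, 0, 255, 0, 0, -155, 0, 255, 0, 0, -160, 0, 255, 0, 0, -160, 0])

```text
time: 4.05
tool_pos: [513.0, -138.3, 228.5]
tcp_rot: [3.137, 0.001, 1.419]
contact_force: [-0.2, -0.3, -0.1]
grip_width: 13.9
```

```bash
python3 - <<'E'
from h import *
im,K,W=cam("scene");o=bot.get_obs();print(o["tool_pos"],o["tcp_rot"],o["time"],o["grip_width"],o["contact_force"])
cv2.imwrite("pics/s3.png",im)
E
```

```text
[ 512.11161833 -137.88645998  226.48099325] [3.14043957e+00 3.54409838e-04 1.41901672e+00] 4.1 13.86634327855188 [-0.16095815 -0.73881016 -0.41687655]
```

View pics/s3.png

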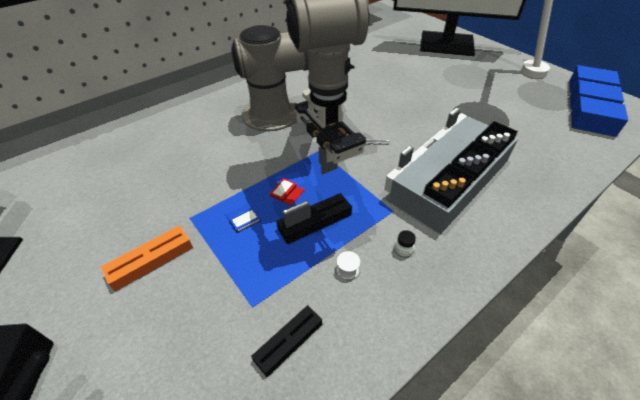

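>>> play_rows(moves=[255, 10, 0, 0, -1, 255, 35, 0, 0, -3, 255, 70, -1, 0, -5, 255, 110, -2, 0, -7, 255, 150, -3, 0, -9, 255, 190, -4, 0, -11, 255, 230, -4, 0, -13, 255, 270, -5, 0, -16.4])

```text
time: 4.77
tool_pos: [547.0, 132.3, 223.9]
tcp_rot: [-3.138, -0.0, 1.708]
contact_force: [1.3, 0.2, 0.1]
grip_width: 14.2
```

>>> play_rows(moves=[255, 22, -5, 0, 0, 255, 36, -9, 0, 0, 255, 41, -11, 0, 0, 255, 41, -11, 0, 0, 255, 41, -11, 0, 0])

```text
time: 5.18
tool_pos: [531.3, 168.6, 225.0]
tcp_rot: [-3.14, 0.001, 1.706]
contact_force: [-0.1, 0.9, 0.3]
grip_width: 13.6
```

```bash
python3 - <<'E'
from h import *
im,K,W=cam("wrist");o=bot.get_obs();print(o["tool_pos"],o["tcp_rot"],o["time"],o["grip_width"],o["contact_force"])
cv2.imwrite("pics/w4.png",im);np.savez("w4.npz",K=K,W=W)
E
```

```text
[531.65974688 168.07463247 225.32746196] [-3.14052620e+00  5.17772554e-04  1.70486132e+00] 5.2333 13.840119307358009 [ 0.65721927 -0.78354636 -0.77572767]
```

View pics/w4.png

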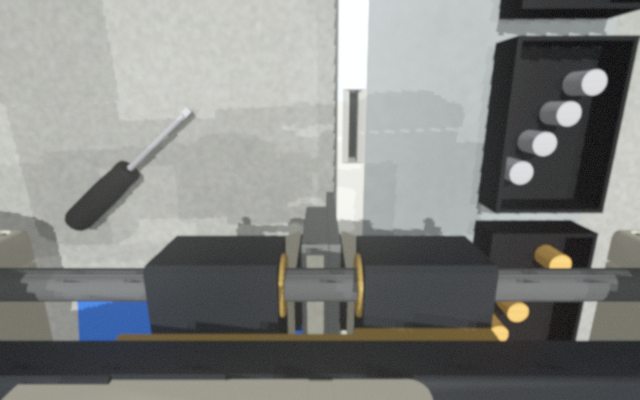

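```bash
python3 - <<'E'
from h import *
im=cv2.imread("pics/w4.png");d=np.load("w4.npz");K,W=d["K"],d["W"]
cv2.imwrite("pics/z6.png",cv2.resize(im[80:175,310:390],None,fx=6,fy=6,interpolation=cv2.INTER_NEAREST))
cv2.imwrite("pics/z7.png",cv2.resize(im[180:250,270:370],None,fx=8,fy=8,interpolation=cv2.INTER_NEAREST))
g=im.mean(axis=2)
for r in (20,50,75,100,115,125,135,150,170): print(r,g[r,328:378].astype(int).tolist())
print(g[80:175,352].astype(int).tolist())
E
```

```text
20 [193, 194, 197, 195, 194, 188, 178, 160, 152, 171, 213, 246, 254, 254, 254, 254, 254, 254, 254, 254, 254, 254, 254, 254, 254, 254, 254, 254, 254, 254, 254, 254, 254, 255, 254, 254, 254, 254, 254, 250, 231, 211, 204, 204, 206, 206, 206, 206, 204, 206]
50 [198, 197, 197, 196, 198, 197, 186, 169, 158, 185, 223, 248, 254, 254, 254, 254, 254, 254, 254, 254, 254, 254, 254, 254, 254, 254, 254, 254, 254, 254, 254, 254, 254, 254, 254, 254, 254, 254, 251, 236, 213, 204, 204, 204, 204, 203, 203, 203, 202, 202]
75 [196, 198, 197, 199, 199, 191, 171, 155, 155, 189, 228, 250, 254, 254, 254, 254, 254, 254, 254, 254, 254, 254, 254, 254, 254, 254, 254, 254, 254, 254, 254, 254, 254, 254, 254, 255, 254, 253, 244, 221, 205, 204, 204, 203, 202, 204, 203, 203, 203, 203]
100 [196, 196, 196, 197, 190, 178, 164, 150, 160, 200, 236, 251, 254, 252, 244, 230, 222, 219, 219, 219, 204, 166, 120, 100, 100, 100, 97, 102, 112, 139, 174, 201, 209, 210, 209, 209, 210, 206, 200, 193, 189, 189, 189, 189, 189, 190, 189, 189, 189, 188]
115 [181, 181, 180, 177, 175, 163, 147, 138, 156, 198, 233, 244, 245, 242, 232, 218,
[... 885 characters left out ...]
185, 184, 184, 184, 184, 183]
170 [178, 178, 181, 178, 176, 168, 147, 143, 171, 205, 227, 235, 235, 236, 236, 237, 237, 238, 237, 238, 239, 239, 239, 238, 236, 236, 235, 236, 235, 234, 236, 235, 235, 235, 233, 223, 199, 182, 177, 174, 175, 173, 172, 175, 174, 174, 172, 175, 174, 176]
[254, 254, 254, 254, 254, 254, 254, 253, 237, 204, 159, 135, 120, 104, 96, 91, 95, 96, 97, 97, 100, 100, 94, 98, 95, 94, 95, 96, 96, 94, 93, 94, 92, 93, 89, 93, 93, 91, 91, 92, 92, 91, 91, 90, 91, 90, 88, 90, 89, 90, 87, 88, 92, 89, 89, 88, 92, 89, 87, 88, 87, 90, 90, 85, 89, 87, 87, 84, 90, 89, 87, 86, 88, 88, 87, 92, 109, 132, 154, 164, 168, 174, 191, 217, 239, 246, 247, 245, 242, 238, 236, 235, 235, 234, 234]
```

View pics/z6.png

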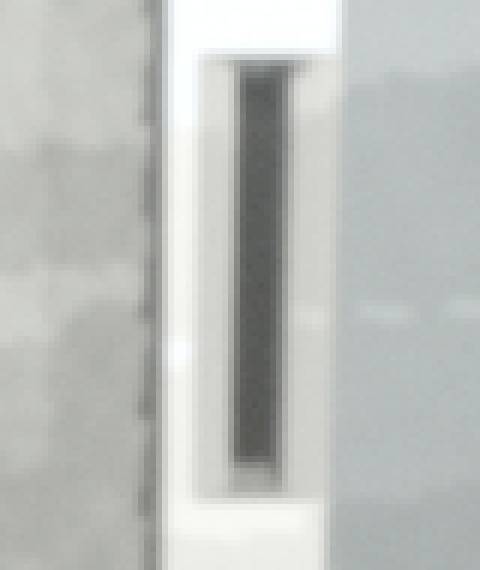

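View pics/z7.png

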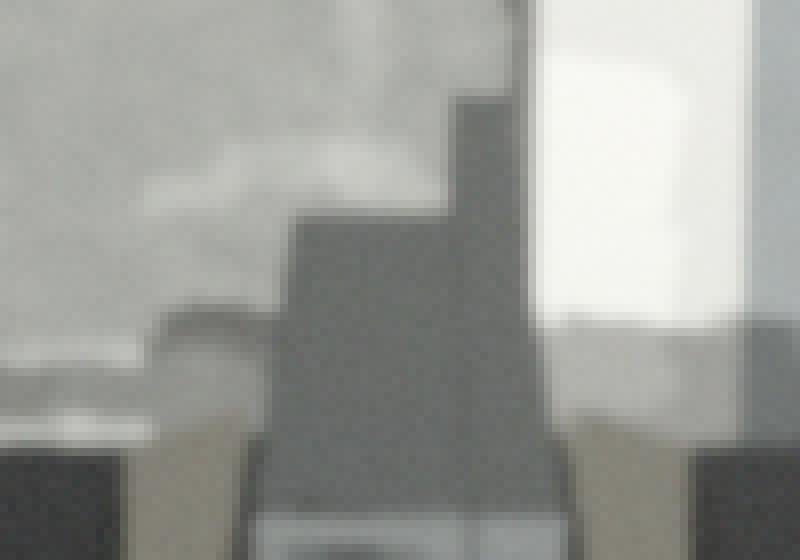

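```bash
python3 - <<'E'
from h import *
im=cv2.imread("pics/w4.png");d=np.load("w4.npz");K,W=d["K"],d["W"]
tcp=np.array([531.66,168.07,225.33]);yaw=1.70486
def edge(r,a,b,lv): # subpixel crossing
    g=im.mean(axis=2)[r-1:r+2].mean(axis=0)[a:b]; 
    for i in range(len(g)-1):
        if (g[i]-lv)*(g[i+1]-lv)<=0: return a+i+(g[i]-lv)/(g[i]-g[i+1])
L=[(edge(r,335,342,205),r) for r in (20,50,75,100,125,150,170)]
Rr=[(edge(r,360,372,l),r) for r,l in ((20,230),(50,230),(75,230),(100,199),(125,197),(150,194),(170,205))]
for nm,E in (("L",L),("R",Rr)):
    P=onz(K,W,E,90); s=np.polyfit(P[:,1],P[:,0],1); print(nm,np.round(E,1)[:,0],"yaw deg",np.degrees(-np.arctan(s[0])),"x at y=220.5",np.polyval(s,220.5), "res",(P[:,0]-np.polyval(s,P[:,1])).round(2))
m=onz(K,W,[[342.3,89.5],[365.9,89.5],[341.8,162.5],[365.2,162.5]],90);print(m.round(1),m.mean(0).round(2))
th=onz(K,W,[[348.5,125],[357.2,125]],84);print("throat",th.round(1),th.mean(0))
f=onz(K,W,[[326.3,192],[334.4,192]],tcp[2]-58)
s=onz(K,W,[[306.9,207],[336.5,207]],tcp[2]-30)
ax=np.array([[np.cos(yaw),np.sin(yaw)],[np.sin(yaw),-np.cos(yaw)]])
print("foot tool",((f[:,:2]-tcp[:2])@ax.T).round(1)); print("shoulder tool",((s[:,:2]-tcp[:2])@ax.T).round(1))
print(onz(K,W,[[326,192],[326,193]],167).round(1))
E
```

```text
L [337.8 337.5 337.4 337.1 337.2 337.  337. ] yaw deg 8.115224535314347 x at y=220.5 536.9241206372685 res [ 0.07 -0.01 -0.02 -0.1   0.01  0.    0.05]
R [368.1 367.3 366.6 366.2 365.4 365.  363.8] yaw deg 8.051565845152515 x at y=220.5 557.9470452511897 res [-0.04 -0.06 -0.08  0.17  0.07  0.22 -0.28]
[[536.8 246.7  90. ]
 [553.6 249.   90. ]
 [544.4 194.2  90. ]
 [562.  196.6  90. ]] [549.21 221.6   90.  ]
throat [[545.6 222.1  84. ]
 [552.1 223.   84. ]] [548.86407383 222.57947062  84.        ]
foot tool [[20.7  3.3]
 [20.7  7.8]]
shoulder tool [[20.4 -6.4]
 [20.4  7.8]]
[[532.  189.  167. ]
 [532.1 188.4 167. ]]
```

>>> play_rows(moves=[255, 15, 5, 0, 0, 255, 35, 12, 0, -0.3, 255, 52, 19, 0, -0.3, 255, 52, 19, 15, -0.3, 255, 52, 19, 40, -0.3, 255, 52, 19, 60, -0.3, 255, 52, 19, 68, -0.3, 255, 52, 19, 68, -0.3])

```text
time: 5.9
tool_pos: [542.8, 221.5, 155.8]
tcp_rot: [-3.137, 0.001, 1.709]
contact_force: [-0.8, -0.5, -0.4]
grip_width: 13.9
```

```bash
python3 - <<'E'
from h import *
im,K,W=cam("wrist");o=bot.get_obs();print(o["tool_pos"],o["tcp_rot"],o["time"],o["grip_width"],o["contact_force"])
cv2.imwrite("pics/w5.png",im);np.savez("w5.npz",K=K,W=W)
cv2.imwrite("pics/z8.png",cv2.resize(im[150:250,270:390],None,fx=6,fy=6,interpolation=cv2.INTER_NEAREST))
im,K,W=cam("scene");cv2.imwrite("pics/z9.png",cv2.resize(im[70:220,380:540],None,fx=4,fy=4,interpolation=cv2.INTER_CUBIC))
E
```

```text
[543.66370403 221.92020077 157.45891085] [-3.13997553e+00  3.81974545e-04  1.70909463e+00] 5.95 13.802880942998327 [-0.41889785  0.47483274  0.20063977]
```

View pics/w5.png

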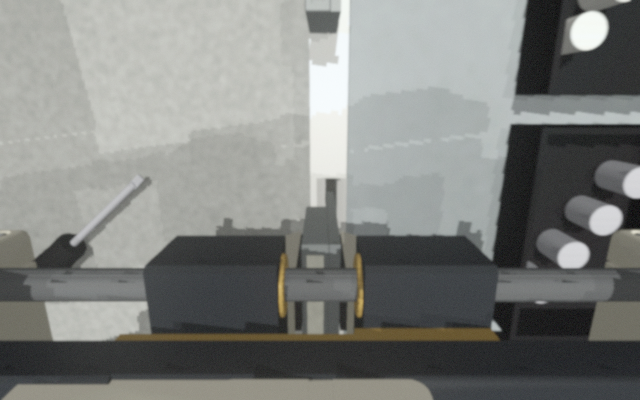

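View pics/z8.png

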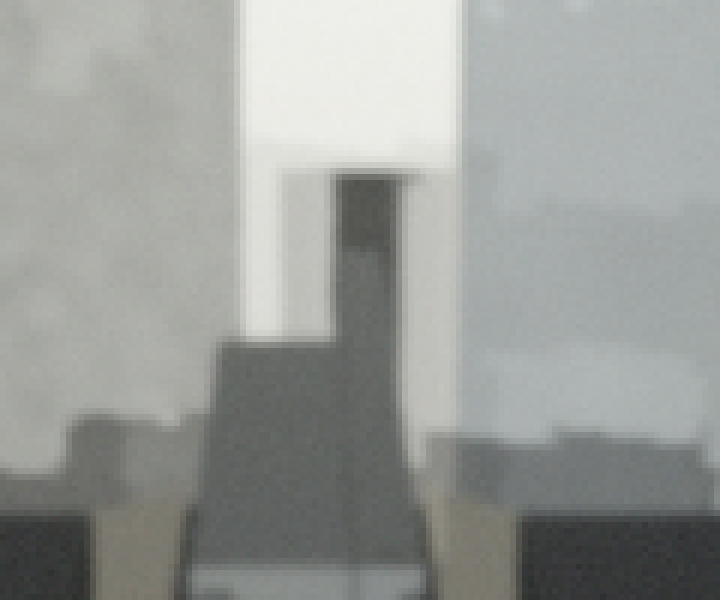

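View pics/z9.png

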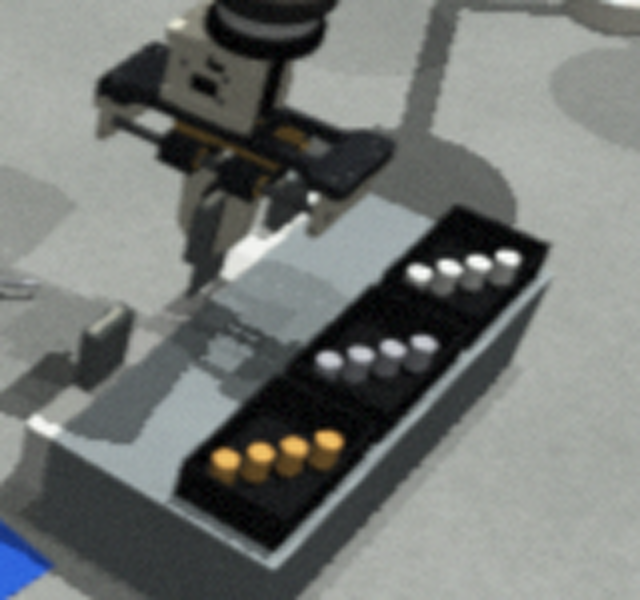

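>>> play_rows(moves=[255, 0.5, 0.2, 6, 0, 255, 0.5, 0.2, 13, 0, 255, 0.5, 0.2, 19, 0, 255, 0.5, 0.2, 24, 0, 255, 0.5, 0.2, 24, 0, 255, 0.5, 0.2, 24, 0])

```text
time: 6.5
tool_pos: [543.5, 223.5, 133.6]
tcp_rot: [-3.141, 0.0, 1.711]
contact_force: [0.9, -0.3, 0.1]
grip_width: 14.0
```

```bash
python3 - <<'E'
from h import *
o=bot.get_obs();print(o["tool_pos"],o["tcp_rot"],o["time"],o["grip_width"],o["contact_force"],o["moment"])
im,K,W=cam("wrist")
cv2.imwrite("pics/z10.png",cv2.resize(im[150:250,270:390],None,fx=6,fy=6,interpolation=cv2.INTER_NEAREST))
E
```

```text
[543.46123383 223.46197773 133.57035292] [-3.14079407e+00  1.83855637e-04  1.71059879e+00] 6.5 14.044338553413784 [ 0.85802484 -0.31754443  0.05918232] [-0.00470683 -0.11380671 -0.00112355]
```

View pics/z10.png

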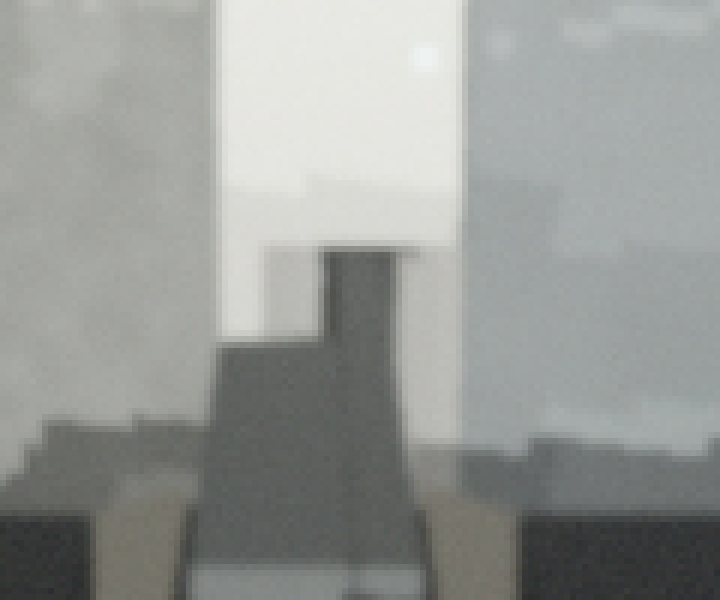

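>>> play_rows(moves=[255, 0, -0.5, 3, 0, 255, 0, -0.5, 6, 0, 255, 0, -0.5, 9, 0, 255, 0, -0.5, 12, 0, 255, 0, -0.5, 12.5, 0, 255, 0, -0.5, 12.5, 0])

```text
time: 7.05
tool_pos: [543.5, 223.5, 122.3]
tcp_rot: [3.14, -0.0, 1.711]
contact_force: [-2.3, 0.0, 7.4]
grip_width: 13.7
```

```bash
python3 - <<'E'
from h import *
o=bot.get_obs();print(o["tool_pos"],o["tcp_rot"],o["time"],o["grip_width"],o["contact_force"],o["moment"])
im,K,W=cam("wrist")
cv2.imwrite("pics/z11.png",cv2.resize(im[150:250,270:390],None,fx=6,fy=6,interpolation=cv2.INTER_NEAREST))
o=bot.get_obs();print(o["tool_pos"],o["contact_force"])
E
```

```text
[543.54235667 223.52383422 122.34591877] [ 3.14007388e+00 -1.09432992e-04  1.71054458e+00] 7.05 13.722966676525658 [-2.34340545  0.04890646  7.37201482] [-0.08359908  0.2826832  -0.01963283]
[543.54686951 223.53574168 122.45841791] [-2.07270456 -0.09760929  8.42856013]
```

View pics/z11.png

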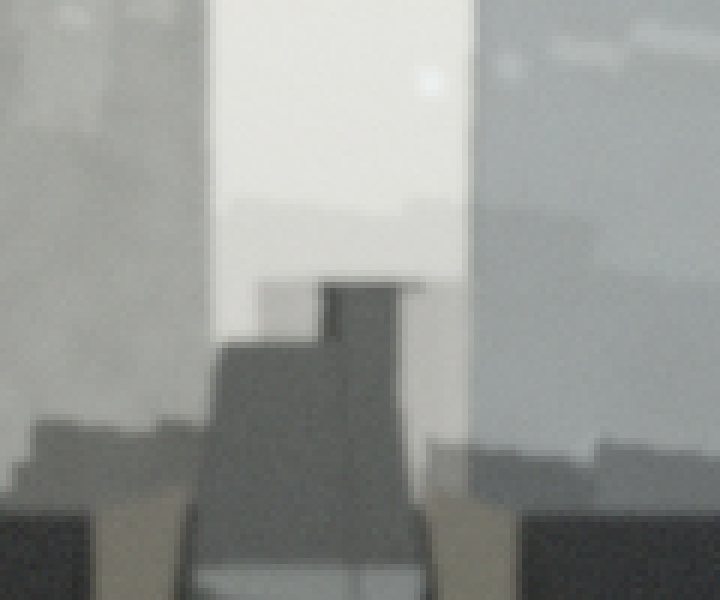

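>>> play_rows(moves=[255, 0, -0.7, 1, 0, 255, 0, -0.7, 2, 0, 255, 0, -0.7, 2.5, 0, 255, 0, -0.7, 2.5, 0, 255, 0, -0.7, 2.5, 0])

```text
time: 7.52
tool_pos: [543.4, 223.5, 120.5]
tcp_rot: [3.138, -0.0, 1.711]
contact_force: [-1.0, -0.2, 9.1]
grip_width: 14.0
```

```bash
python3 - <<'E'
from h import *
o=bot.get_obs();print(o["tool_pos"],o["tcp_rot"],o["contact_force"],o["moment"],o["grip_width"])
E
```

```text
[543.41412855 223.50352049 120.4683179 ] [ 3.13837995e+00 -2.24678580e-04  1.71053199e+00] [-1.02403202 -0.21823985  9.14843118] [-0.06755179  0.07462177 -0.00063868] 14.038736351202683
```

Not yet on the lip (force follows the spring); step down further.

>>> play_rows(moves=[255, 0, 0, 1, 0, 255, 0, 0, 1, 0, 255, 0, 0, 1, 0])

```text
time: 7.77
tool_pos: [543.4, 223.5, 119.9]
tcp_rot: [3.138, -0.0, 1.711]
contact_force: [-1.9, -0.3, 12.2]
grip_width: 14.1
```

>>> play_rows(moves=[255, 0, 0, 1, 0, 255, 0, 0, 1, 0, 255, 0, 0, 1, 0])

```text
time: 8.02
tool_pos: [543.5, 223.5, 119.9]
tcp_rot: [3.138, -0.0, 1.711]
contact_force: [-5.0, -0.7, 18.8]
grip_width: 13.4
```

>>> play_rows(moves=[255, 0, 0, 0, 0, 255, 0, 0, 0, 0, 255, 0, 0, 0, 0, 255, 0, 0, 0, 0])

```text
time: 8.35
tool_pos: [543.4, 223.5, 119.9]
tcp_rot: [3.138, -0.0, 1.711]
contact_force: [-4.3, -1.2, 19.2]
grip_width: 13.8
```

```bash
python3 - <<'E'
from h import *
o=bot.get_obs();print(o["tool_pos"],o["tcp_rot"],o["time"],o["grip_width"],o["contact_force"],o["moment"])
im,K,W=cam("wrist")
a=cv2.resize(im[150:250,270:390],None,fx=6,fy=6,interpolation=cv2.INTER_NEAREST)
cv2.imwrite("pics/z12.png",a)
im,K,W=cam("scene");cv2.imwrite("pics/z13.png",cv2.resize(im[80:200,390:520],None,fx=5,fy=5,interpolation=cv2.INTER_CUBIC))
im,K,W=cam("top");cv2.imwrite("pics/t13.png",im)
E
```

```text
[543.44696149 223.52758812 119.87822125] [ 3.13752636e+00 -2.49318056e-04  1.71058370e+00] 8.35 13.843512436053514 [-4.33080086 -1.22531864 19.21039385] [-0.31934278  0.71440548 -0.04813425]
```

View pics/z12.png

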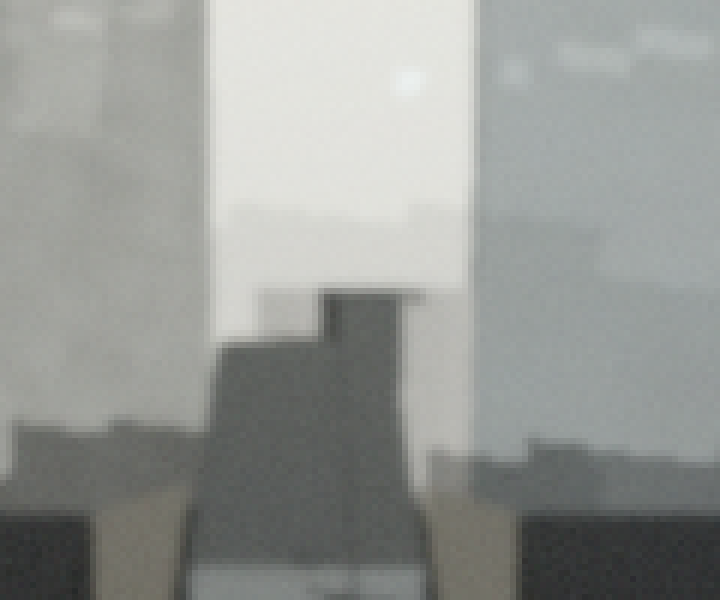

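View pics/z13.png

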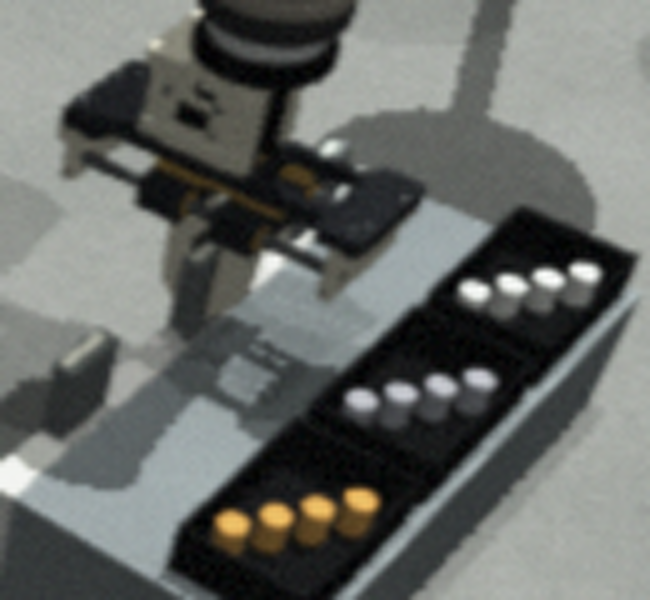

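View pics/t13.png

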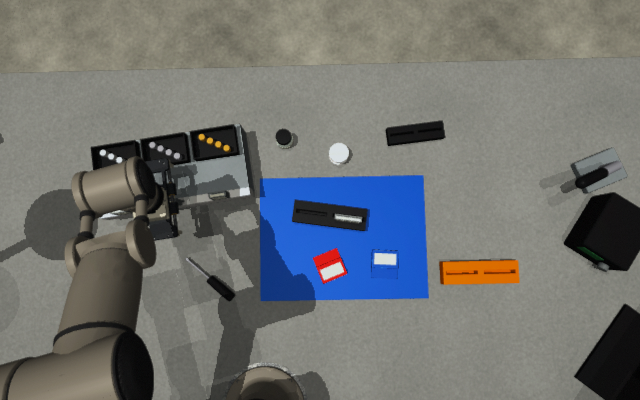

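```bash
python3 - <<'E'
from plant import bot
o=bot.get_obs();print(o["tool_pos"],o["contact_force"],o["grip_width"],o["time"])
print(bot.close_job())
E
```

```text
[543.45880439 223.53151415 119.87446033] [-3.6082371  -1.54255632 17.12789618] 14.017516517916201 8.5
the job is handed in; nothing more can be done
None
```

I took the narrow holder from the black rack, pushed its tongue down behind the lip of the empty bay with the label outwards, and handed the job in at 8.5 s. The gripper is still holding it pressed home.

**Last checks**
- **Seating:** the tool stopped at z = 119.9 mm, against 120 mm expected for the shoulder on the lip. It did not drop when I commanded another 1 mm. The upward force rose from about 9 N (spring strip alone) to 17–19 N, which fits the shoulder resting on the lip.
- **Grip and alignment:** the grip measured 14 mm, and the wrist picture showed no slip of the holder in the fingers. It also showed the tongue inside the slot. Measured tilt was about 0.2°.
- **Other items:** in the top view the wide holder, jar, spool and screwdriver look to be where they were, and so do the look-alikes.

**Not confirmed**
- **Strip:** I could not read its travel directly, so full seating rests on the height and the force.
- **Side force:** about 4 N remained along −x, probably the tongue touching the slot's back wall.
- **Cameras:** the top and wrist views disagreed by about 1 mm on the slot's position. I used the wrist view.

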